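# Charge the wiping pad and unlatch the print-head cassette

### The job

Press the sprung nozzle cap of the cleaner canister fully down so that it wets the wiping pad, and let it spring right back up. Then pinch the two side catches of the print-head cassette together while it sits in its dock, lift it straight out and finish while still holding it up for wiping: catches pinched, upright, at rest, its foot at least 5 cm higher than the dock's rails. Leave the plain blank in the other dock, the jar and the glue bottle where they are.

Things in the scene. Friction and masses are not known exactly. Their poses are not given: they have to be found in the camera images.
- cassette: Print-head cassette: grey plastic block, foot 65 x 39 mm, upper half 20 mm thick, 85 mm tall, about 0.25 kg, upright in one of two identical docks, foot 10 mm above the bench. Origin: centre of its underside; z up, x along its 65 mm length, y across it from catch to catch. A black sprung catch paddle stands off its +y and its -y side (see the catches); the plain blank has none.
- dock: Fixed aluminium dock holding the cassette: plate 130 x 96 mm, 10 mm thick, rails and end guides round the cassette's foot up to 37 mm above the bench. Origin: centre of its underside, on the bench; axes parallel to the seated cassette's. Steel lips hold the hooks of the catches down, about 1 mm of play, until both catches are pushed in at least 4 mm; then the cassette lifts straight out.
- catch_l (a joint): Inward travel of the catch on the cassette's +y side, m: 0 free, 0.0055 fully in; sprung, 2 N to start, 6.5 N fully in. Its paddle is 28 mm along x, 48 to 82 mm above the cassette's origin, free all round above the dock's rails. The outer faces of the two paddles are flat, 52 mm apart when free, 41 mm when both are fully pinched.
- catch_r (a joint): The same for the catch on the cassette's -y side.
- cap_top (a point): Centre of the flat top of the white nozzle cap: 30 mm across, 18 mm tall, with a thin spout to one side, on an aluminium canister 60 mm across, fixed to the bench on a steel plate with a grey wiping pad under the spout. The top is 135 mm above the bench when up. z up.
- cap (a joint): Downward travel of the nozzle cap, m: 0 up, 0.006 fully down. Sprung: 2.5 N to start, 7.5 N fully down.
- blank: Plain dummy cassette of the same grey plastic and size without catches, loose in the other dock. Origin: centre of its underside.
- jar: Loose amber jar, 48 mm across, 70 mm tall. Origin: centre of its underside.
- glue: Loose white glue bottle, 38 mm across, 100 mm tall. Origin: centre of its underside.
There are look-alikes about, which are no part of the job. Leave any green or purple look-alike of the cassette alone.

How it is judged:
By the outcome, as a careful person would: the job done as asked, in the order asked, and still so for the second after the job is handed in, while the arm keeps its last pose, push and grip.
It also fails if it takes over 43 s, if anything falls off the work surface, if the arm or the gripper's body presses on something with over 40 N, if the wrist force passes 120 N, or if a joint passes its speed limit or range.

### The arm

A 6-joint arm with a two-finger parallel gripper is mounted at the origin on the work surface. World frame = base frame: x ahead of the robot, y to its left, z up, the work surface at z = 0. Lengths are in mm, angles in rad, forces in N, time in s.
With the tool pointing down it reaches from about 400 to 925 mm from the base axis. Payload 12.5 kg.
Tool frame: the origin (TCP) lies midway between the tips of the shut fingers; the grasp point (between the pads) lies 19 mm behind it; z points along the fingers, y is the direction in which the jaws open and shut (so a half turn about z gives the same grasp; the last joint's range is limited). The gripper opens to 95 mm and grips with 3 to 60 N. Pads are 20 mm wide; open, the fingers measure 119 mm over their backs; the gripper's body (75 mm by 180 mm) begins 59 mm behind the grasp point.
Start: joints at [-1.242, 0.491, 1.559, -0, 1.092, -0.106], TCP at [263.293, -566.857, 189.261] pointing down, gripper open.
Joint ranges: [-3.1, 3.1], [-0.84, 2.19], [0.05, 2.79], [-1.13, 4.28], [0.06, 2.93], [-2.69, 2.69]. Speed limits (rad/s): [2.22, 2.22, 2.79, 3.14, 3.14, 3.14].

### API

Orientations are given as [roll, pitch, yaw] about the fixed x, y, z axes, in that order (R = Rz(yaw) Ry(pitch) Rx(roll)).
In Python, from cell import env gives the robot as it stands.
- The arm moves only by the tool servo_tool, never from a script. Its argument "plan" is a list of rows, each a list of 7 numbers: the shift along the tool's x, y, z in m, then the turn, a rotation vector about the tool's x, y, z in degrees, then the opening in per cent of the stroke, from 0 (shut) to 100 (fully open). In form: [[dx, dy, dz, wx, wy, wz, jaw], ...]. A call has 1 to 8 rows; each row shifts and turns the pose as measured when the row begins, along the tool's axes as they then stand; what a row does not reach is not made up. A row lasts 1/12 s, in which the tool goes at most 41.7 mm and 7.16 degrees, less where a joint would pass 70% of its speed; a pose out of reach is approached as far as the arm can. A call is refused whole if a number of a shift passes 0.0417 or a number of a turn 7.16, either way. A call with a gripper value outside its range is refused whole. The fingers move at their own pace and stop on an object; the grip force is fixed at half the most. Time passes only in rows, so rows that do not move let the fingers close. It gives the time, the measured TCP pose, the force and the opening at its end, in the units of the state.
- env.state(): the state, without advancing time (a new reading comes with each control period).
- env.read_camera(name): name is "scene" or "top"; returns a dict with "img" (400x640x3 uint8, blue, green, red), "intrinsics" (3x3 intrinsics, pixels), "k1" (the pictures are not rectified: a ray, as slopes to the right and down, at radius r is drawn at 1 + k1 r^2 times it, then the intrinsics apply), "R" (3x3) and "t" (3): a world point X has camera coordinates R X + t. Camera axes: x right, y down, z forward; pixel columns grow to the right and rows downward; lengths in mm; the calibration is good to about 2 mm. A picture is of the moment at which its call begins. There is no depth.
- env.job_done(): hands the job in, once; it reports no verdict.
The state is a dict: "t": time; "joints": joint angles; "qvel": joint speeds; "tau": joint torques, N m; "eef_pos": TCP position; "tcp_rot": TCP orientation; "ft_force": force on the tool from outside, world axes, zero at the start; "moment": the same for the moment, N m; "opening": opening from 0.0 (shut) to 1.0 (fully open).
Only numpy, scipy, OpenCV 4.12 (cv2) and the standard library are available. Lean on these libraries where they do the work, as an engineer would, in place of code of your own. Each camera call takes 0.05 s, during which the arm holds its last target. There are 200 camera calls.

## Working session

There is one attempt and no reset: what is moved stays moved. The work goes in short steps, Python scripts to look and compute and a tool call to move; the robot and the scene stay as the last step left them, time stands still between calls to the robot, and variables do not carry over. Pictures are saved under pics/ and viewed, about 8 in all and at most 12, crops included, and the job is handed in when it is done.

Besides the shell and the picture viewer there is one more tool, called by a JSON object that holds its "method" and its "body", one argument or row to a line. servo_tool: Moves the arm, as the interface text tells. Its arguments: {"type":"object","properties":{"plan":{"type":"array","items":{"type":"array","items":{"type":"number"}}}},"required":["plan"]}

```bash
mkdir -p pics; cat > h.py <<'E'
import numpy as np, cv2, pickle
from cell import env
def cam(n,save=None):
    c=env.read_camera(n); c={k:(np.array(v) if k!='k1' else v) for k,v in c.items()}
    if save: cv2.imwrite('pics/'+save,c['img']); pickle.dump(c,open('pics/'+save+'.pkl','wb'))
    return c
def ray(c,px):
    K=c['intrinsics']; D=np.array([c['k1'],0,0,0,0.])
    p=cv2.undistortPoints(np.array([[px]],float),K,D)[0,0]
    R,t=c['R'],c['t'].ravel(); return -R.T@t, R.T@np.array([p[0],p[1],1])
def onz(c,px,z):
    o,d=ray(c,px); return o+d*(z-o[2])/d[2]
def tri(c1,p1,c2,p2):
    A=np.zeros((3,3));b=np.zeros(3);L=[]
    for c,p in((c1,p1),(c2,p2)):
        o,d=ray(c,p);d=d/np.linalg.norm(d);P=np.eye(3)-np.outer(d,d);A+=P;b+=P@o;L.append((P,o))
    X=np.linalg.solve(A,b);return X,[np.linalg.norm(P@(X-o)) for P,o in L]
def proj(c,X):
    R,t=c['R'],c['t'].ravel()
    return cv2.projectPoints(np.array([X],float),cv2.Rodrigues(R)[0],t,c['intrinsics'],np.array([c['k1'],0,0,0,0.]))[0][0,0]
E
python3 - <<'E'
from h import *
for n in('scene','top'):
    c=cam(n,n+'0.png'); print(n,c['R'].round(3).tolist(),c['t'].ravel().round(1),c['intrinsics'].tolist(),c['k1'],'cam at',(-c['R'].T@c['t'].ravel()).round(0))
s=env.state();print({k:np.round(v,3).tolist() for k,v in s.items()})
E
```

```text
scene [[0.54, 0.842, -0.009], [0.605, -0.395, -0.692], [-0.586, 0.368, -0.722]] [-342.1 -259.6 1688.4] [[436.3708878118607, 0.0, 323.5140432284218], [0.0, 436.3708878118607, 197.86561007663352], [0.0, 0.0, 1.0]] 0.019647038006552913 cam at [1330. -436. 1037.]
top [[0.03, -0.999, 0.018], [-0.997, -0.031, -0.073], [0.073, -0.016, -0.997]] [   6.   577.7 1210.4] [[419.20715018906196, 0.0, 324.53928816011535], [0.0, 419.20715018906196, 198.92151425757598], [0.0, 0.0, 1.0]] 0.015294273170967463 cam at [ 487.   43. 1249.]
{'t': 0.1, 'joints': [-1.242, 0.491, 1.559, -0.0, 1.092, -0.106], 'qvel': [-0.001, -0.002, -0.002, -0.0, -0.0, 0.001], 'tau': [0.002, -61.362, -25.861, 0.069, 0.047, -0.0], 'eef_pos': [263.224, -566.614, 188.757], 'tcp_rot': [-3.141, -0.0, 0.435], 'ft_force': [-0.128, 0.794, 0.096], 'moment': [-0.003, 0.019, 0.009], 'opening': 1.002}
```

View pics/scene0.png

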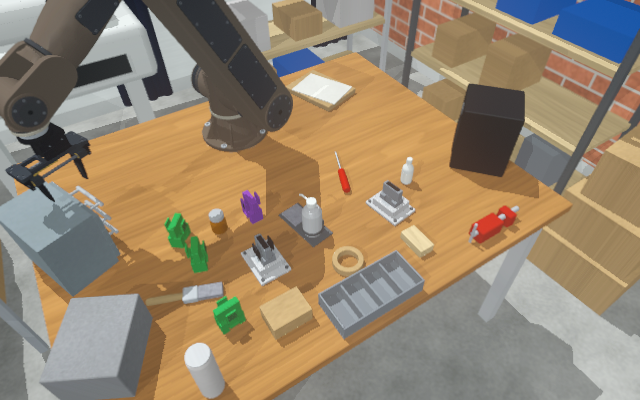

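View pics/top0.png

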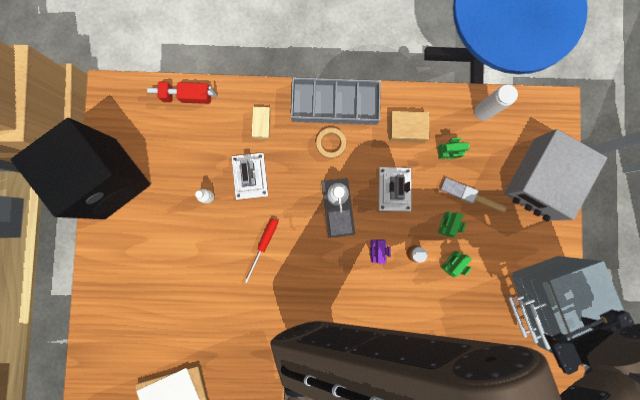

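The pictures show two docks: A at scene (265,255) / top (396,189), and B at scene (391,200) / top (250,176). Dock A's block seems to have black paddles, while B's looks plain, so A fits the cassette. The canister cap is at scene (312,203) / top (338,192). The green and purple look-alikes are not part of the job. I'll confirm this in one enlarged crop.

```bash
python3 - <<'E'
import cv2,numpy as np
s=cv2.imread('pics/scene0.png');t=cv2.imread('pics/top0.png')
f=lambda i,x,y,w,h,k:cv2.resize(i[y:y+h,x:x+w],None,fx=k,fy=k,interpolation=cv2.INTER_CUBIC)
a=np.hstack([f(s,235,225,66,66,6),f(s,280,185,66,66,6)]);b=np.hstack([f(t,363,160,66,33+33,6)[:,:],f(t,310,165,66,66,6)])
cv2.imwrite('pics/crop.png',cv2.resize(np.vstack([a,b]),(600,600)))
E
```

```text
(no output)
```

View pics/crop.png

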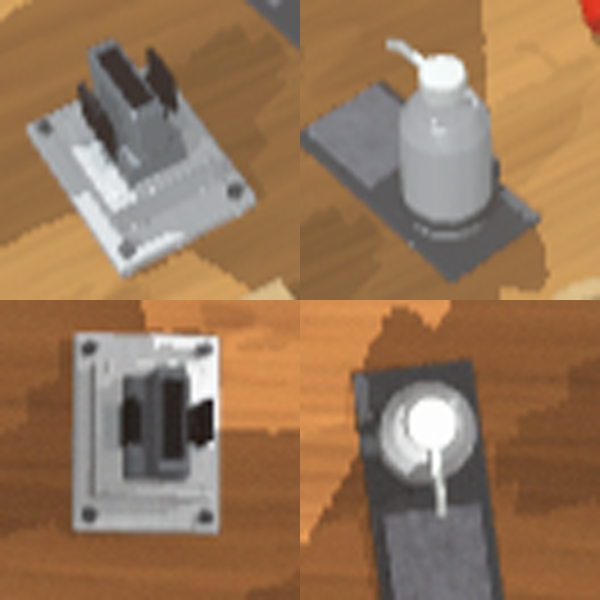

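Crop confirms: dock A's block carries two black paddles (catches) and is the cassette. The canister's cap centre is about top (339.3,192.5), scene (311.5,200.4), spout toward the robot side.

```bash
python3 - <<'E'
from h import *
S=pickle.load(open('pics/scene0.png.pkl','rb'));T=pickle.load(open('pics/top0.png.pkl','rb'))
def blobs(c,x,y,w,h,m,name,k=6):
    g=cv2.resize(c['img'][y:y+h,x:x+w],None,fx=k,fy=k,interpolation=cv2.INTER_CUBIC); 
    n,l,st,ce=cv2.connectedComponentsWithStats(m(g).astype(np.uint8))
    for i in range(1,n):
        if st[i,4]>60: print(name,(x+(ce[i][0]+.5)/k-.5).round(2),(y+(ce[i][1]+.5)/k-.5).round(2),'area',st[i,4]/k/k, 'box',[ (x+st[i,0]/k),(y+st[i,1]/k),st[i,2]/k,st[i,3]/k])
white=lambda g:g.min(2)>225
dark=lambda g:g.max(2)<60
blobs(T,325,180,28,25,white,'capT'); blobs(S,300,190,28,20,white,'capS')
blobs(T,378,165,34,48,dark,'darkT'); blobs(S,240,230,50,55,dark,'darkS')
tt=lambda u,v:(363+u/4.545,160+v/4.545)
hol=[onz(T,tt(u,v-300),10) for u,v in((89,348),(205,348),(89,515),(205,518))]
print('holesT',np.round(hol,1).tolist(),np.mean(hol,0).round(1))
ss=lambda u,v:(235+u/4.545,225+v/4.545)
hs=[onz(S,ss(u,v),10) for u,v in((45,127),(236,190),(127,247))];print('holesS',np.round(hs,1).tolist())
print('cap tri',tri(T,(339.0,192.3),S,(311.3,200.2)))
print('cap T on 135',onz(T,(339.0,192.3),135),onz(S,(311.3,200.2),135))
E
```

```text
capT 338.04 193.17 area 114.91666666666667 box [np.float64(331.5), np.float64(187.0), np.float64(12.833333333333334), np.float64(16.5)]
capS 310.38 200.44 area 54.52777777777778 box [np.float64(305.0), np.float64(197.0), np.float64(10.833333333333334), np.float64(7.5)]
darkT 400.55 185.75 area 71.13888888888889 box [np.float64(398.8333333333333), np.float64(177.66666666666666), np.float64(4.5), np.float64(17.166666666666668)]
darkT 391.47 186.31 area 40.25 box [np.float64(389.8333333333333), np.float64(181.33333333333334), np.float64(4.333333333333333), np.float64(10.833333333333334)]
darkT 406.5 186.79 area 42.52777777777778 box [np.float64(404.0), np.float64(182.33333333333334), np.float64(5.666666666666667), np.float64(9.666666666666666)]
darkS 268.43 239.47 area 3.4166666666666665 box [np.float64(268.5), np.float64(237.66666666666666), np.float64(1.1666666666666667), np.float64(4.333333333333333)]
darkS 271.34 245.27 area 9.416666666666666 box [np.float64(269.6666666666667), np.float64(242.0), np.float64(3.8333333333333335), np.float64(6.666666666666667)]
darkS 257.73 253.77 area 9.305555555555555 box [np.float64(256.5), np.float64(251.0), np.float64(3.0), np.float64(6.5)]
holesT [[668.3, -147.1, 10.0], [670.8, -223.5, 10.0], [558.6, -149.3, 10.0], [558.9, -225.2, 10.0]] [ 614.2 -186.3   10. ]
holesS [[559.5, -224.1, 10.0], [668.6, -145.3, 10.0], [668.8, -221.4, 10.0]]
cap tri (array([588.18088343, -11.77522475, 135.93893425]), [np.float64(0.8971280069467444), np.float64(0.8971280069468005)])
cap T on 135 [587.82074898 -12.6009965  135.        ] [587.85142033 -10.5522056  135.        ]
```

Cap ≈ (588,-11.6,136). Dock A is centred at about (614,-186) with yaw ≈ 0.02. First I'll raise the tool, square it up and shut the jaws.

{"method": "servo_tool", "body": {
  "plan": [
    [0,0,-0.02,0,0,6,0],
    [0,0,-0.02,0,0,6,0],
    [0,0,-0.01,0,0,6,0],
    [0,0,0,0,0,6,0]
  ]
}}

```text
t: 0.43
eef_pos: [262.8, -565.6, 238.1]
tcp_rot: [-3.135, 0.002, 0.003]
ft_force: [-0.1, 0.2, 0.1]
opening: 0.777
```

```bash
python3 - <<'E'
from h import *
S=pickle.load(open('pics/scene0.png.pkl','rb'));T=pickle.load(open('pics/top0.png.pkl','rb'))
print('label',tri(T,(400.55,185.75),S,(262.7,242)))
for p in((400.55,185.75),):print(onz(T,p,95))
for p in((391.47,186.31),(406.5,186.79)):print(onz(T,p,92),onz(T,p,80))
print({k:np.round(env.state()[k],3).tolist() for k in('t','eef_pos','tcp_rot','joints','opening')})
E
```

```text
label (array([ 615.30697837, -184.85141112,   93.89629205]), [np.float64(0.2763225405333363), np.float64(0.27632254053321204)])
[ 615.05899907 -184.88201675   95.        ]
[ 613.02508523 -160.20410023   92.        ] [ 614.33174305 -162.31138692   80.        ]
[ 613.01028388 -202.10464856   92.        ] [ 614.31678817 -204.64654924   80.        ]
{'t': 0.433, 'eef_pos': [262.836, -565.583, 238.099], 'tcp_rot': [-3.135, 0.002, 0.003], 'joints': [-1.242, 0.45, 1.494, -0.0, 1.205, 0.327], 'opening': 0.777}
```

{"method": "servo_tool", "body": {
  "plan": [
    [0.021,-0.0355,0,0,0,0,0],
    [0.021,-0.0355,0,0,0,0,0],
    [0.021,-0.0355,0,0,0,0,0],
    [0.021,-0.0355,0,0,0,0,0],
    [0.021,-0.0355,0,0,0,0,0],
    [0.021,-0.0355,0,0,0,0,0],
    [0.021,-0.0355,0,0,0,0,0],
    [0.021,-0.0355,0,0,0,0,0]
  ]
}}

```text
t: 1.1
eef_pos: [431.0, -281.7, 236.9]
tcp_rot: [-3.134, 0.004, -0.017]
ft_force: [1.0, -0.0, -0.5]
opening: 0.213
```

{"method": "servo_tool", "body": {
  "plan": [
    [0.021,-0.0355,0,0,0,0,0],
    [0.021,-0.0355,0,0,0,0,0],
    [0.021,-0.0355,0,0,0,0,0],
    [0.021,-0.0355,0,0,0,0,0],
    [0.021,-0.0355,0,0,0,0,0],
    [0.021,-0.0355,0,0,0,0,0],
    [0.021,-0.0355,0,0,0,0,0],
    [0,0,0,0,0,0,0]
  ]
}}

```text
t: 1.77
eef_pos: [582.7, -25.9, 237.0]
tcp_rot: [-3.132, 0.006, -0.013]
ft_force: [0.4, -1.0, 0.2]
opening: 0.004
```

{"method": "servo_tool", "body": {
  "plan": [
    [0.0053,-0.0143,0.03,-0.5,0.3,-1.9,0],
    [0,0,0.03,0,0,0,0],
    [0,0,0.025,0,0,0,0],
    [0,0,0,0,0,0,0]
  ]
}}

```text
t: 2.1
eef_pos: [589.5, -7.3, 149.5]
tcp_rot: [3.141, -0.002, 0.028]
ft_force: [-0.8, 0.4, 0.4]
opening: 0.007
```

```bash
python3 - <<'E'
from h import *
S=cam('scene','s1.png');T=cam('top','t1.png')
print(env.state()['eef_pos'],env.state()['tcp_rot'])
f=lambda i,x,y,w,h,k:cv2.resize(i[y:y+h,x:x+w],None,fx=k,fy=k,interpolation=cv2.INTER_CUBIC)
cv2.imwrite('pics/c1.png',np.hstack([f(S['img'],270,150,80,100,5),f(T['img'],300,140,80,100,5)]))
E
```

```text
[591.36256623  -7.94906067 153.67220727] [ 3.14056204 -0.0071095   0.02689999]
```

View pics/c1.png

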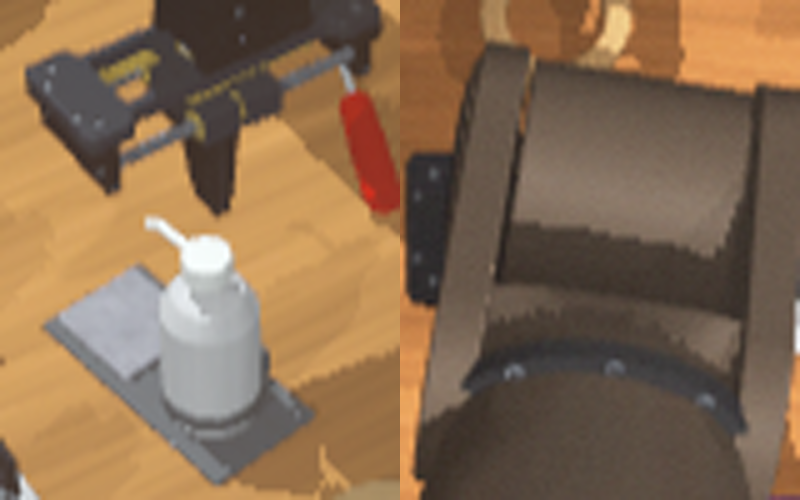

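The closed fingertips are at scene px (313,192), just above the cap at (311.5,200), so they're lined up to within a few mm. I'll trim that and go down.

{"method": "servo_tool", "body": {
  "plan": [
    [-0.003,0.0035,0.004,0,-0.3,0.3,0],
    [0,0,0.004,0,0,0,0],
    [0,0,0,0,0,0,0],
    [0,0,0,0,0,0,0]
  ]
}}

```text
t: 2.53
eef_pos: [590.2, -13.6, 150.2]
tcp_rot: [3.139, -0.008, 0.019]
ft_force: [-0.4, -0.1, -0.8]
opening: 0.006
```

{"method": "servo_tool", "body": {
  "plan": [
    [-0.002,-0.002,0.006,0,-0.4,0,0],
    [0,0,0.006,0,0,0,0],
    [0,0,0.003,0,0,0,0],
    [0,0,0.003,0,0,0,0]
  ]
}}

```text
t: 2.87
eef_pos: [588.8, -12.0, 132.9]
tcp_rot: [3.139, -0.004, 0.018]
ft_force: [-0.1, 0.4, -0.2]
opening: 0.007
```

{"method": "servo_tool", "body": {
  "plan": [
    [0,0,0.002,0,0,0,0],
    [0,0,0.002,0,0,0,0]
  ]
}}

```text
t: 3.03
eef_pos: [588.6, -11.9, 127.9]
tcp_rot: [3.139, -0.004, 0.018]
ft_force: [-0.4, 0.1, -0.4]
opening: 0.004
```

```bash
python3 - <<'E'
from h import *
S=cam('scene','s2.png');s=env.state()
print(s['eef_pos'],s['ft_force'])
S0=pickle.load(open('pics/s1.png.pkl','rb'))
f=lambda i,x,y,w,h,k:cv2.resize(i[y:y+h,x:x+w],None,fx=k,fy=k,interpolation=cv2.INTER_CUBIC)
cv2.imwrite('pics/c2.png',np.hstack([f(S['img'],285,170,50,70,8),f(S0['img'],285,170,50,70,8)]))
E
```

```text
[588.38135694 -11.90043219 127.49014547] [ 0.88193494  0.42770614 -0.4620633 ]
```

View pics/c2.png

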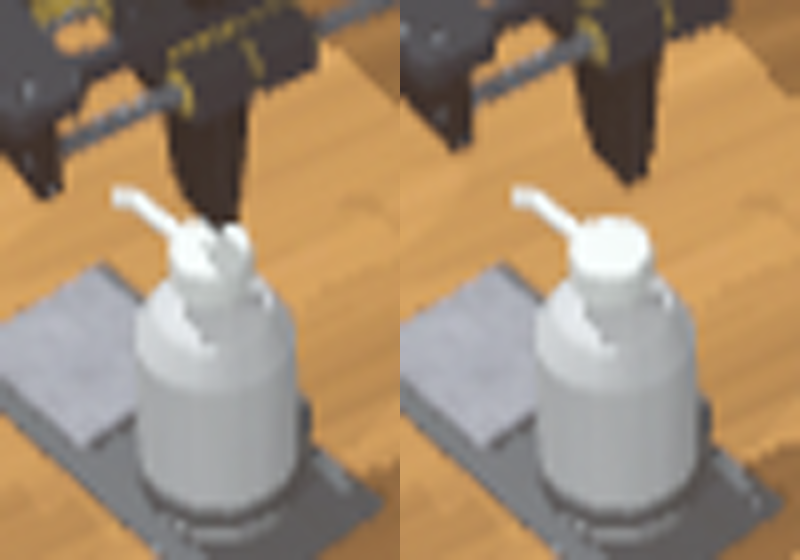

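```bash
python3 - <<'E'
from h import *
S=pickle.load(open('pics/s2.png.pkl','rb'))
for z in(127.5,135,140,145):print(z,proj(S,(588.4,-11.9,z)))
print('s1',proj(S,(591.4,-8,153.7)),'obs (313.5,193.3)'); print('obs now (313.1,197.9)')
g=lambda p:cv2.cvtColor(cv2.imread(p),6)
a=g('pics/s1.png')[195:225,300:325].astype(int);b=g('pics/s2.png')[195:225,300:325].astype(int)
for r in range(0,22):print(195+r,a[r,3:22],b[r,3:22])
E
```

```text
127.5 [311.07417152 202.30871505]
135 [310.99737695 200.50507259]
140 [310.94580275 199.29388246]
145 [310.89392311 198.07560986]
s1 [312.54158213 196.03565062] obs (313.5,193.3)
obs now (313.1,197.9)
195 [243 192 162 160 161 160 160 159 160 161 162 163 164 165 165 166 166 166
 167] [243 192 161 160 152 116  55  54  54  55  56  70 154 165 165 166 165 166
 166]
196 [246 243 209 160 159 159 161 162 164 164 164 165 166 167 166 167 167 168
 168] [246 243 209 160 159 151  95  55  53  54  57  79 165 166 166 166 166 168
 167]
197 [201 241 248 237 168 200 201 231 231 217 213 182 166 167 168 168 168 167
 165] [201 241 247 237 167 200 193 148  57  55  57  79 165 167 167 167 167 167
 165]
198 [158 188 229 253 236 239 239 249 249 244 242 234 196 169 168 168 167 167
 167] [157 187 229 253 236 239 239 231 149  99 222 225 195 169 168 167 167 166
 167]
199 [164 157 183 229 252 250 250 249 249 249 249 249 237 170 166 167 168 167
 167] [163 157 183 228 252 250 250 249 231 175 219 248 237 170 166 166 167 167
 166]
200 [167 167 166 227 251 251 250 250 250 249 249 248 249 182 167 167 167 165
 163] [166 1
[... 1964 characters left out ...]
26 178 177 178 177 175 175 175 170 164 158 151
 153]
213 [207 207 204 207 210 215 224 210 207 187 182 178 174 174 171 165 160 155
 148] [207 207 204 207 210 215 223 210 207 187 182 177 174 173 170 164 160 155
 147]
214 [207 206 204 203 201 204 209 205 202 185 181 177 172 174 171 167 162 156
 142] [207 206 204 203 200 203 209 205 201 185 181 177 172 173 171 166 161 156
 141]
215 [200 205 202 202 200 200 200 193 189 185 180 177 173 174 172 168 163 151
 140] [200 205 202 202 199 199 199 193 188 185 179 176 172 173 171 167 162 150
 140]
216 [177 197 202 200 198 198 197 193 189 187 179 176 174 174 173 168 157 146
 141] [177 196 202 200 198 198 197 192 188 185 178 176 173 173 173 168 155 146
 140]
```

The cap (rows 197–204) has not moved. The tip is at about px (312,198.5) over its far half, still clear of it, so the fingers seem to sit higher than the measured TCP suggests. I'll keep going down in small steps and watch the force.

{"method": "servo_tool", "body": {
  "plan": [
    [0,0,0.002,0,0,0,0],
    [0,0,0.002,0,0,0,0]
  ]
}}

```text
t: 3.25
eef_pos: [588.5, -11.9, 123.3]
tcp_rot: [3.139, -0.003, 0.019]
ft_force: [-1.0, 0.2, -0.1]
opening: 0.003
```

{"method": "servo_tool", "body": {
  "plan": [
    [0,0,0.002,0,0,0,0],
    [0,0,0,0,0,0,0]
  ]
}}

```text
t: 3.42
eef_pos: [588.5, -11.9, 120.7]
tcp_rot: [3.139, -0.003, 0.019]
ft_force: [-1.3, -1.3, -0.0]
opening: 0.004
```

```bash
python3 - <<'E'
from h import *
S=cam('scene','s3.png');T=cam('top','t3.png');s=env.state()
print(s['eef_pos'],s['ft_force'])
f=lambda i,x,y,w,h,k:cv2.resize(i[y:y+h,x:x+w],None,fx=k,fy=k,interpolation=cv2.INTER_CUBIC)
cv2.imwrite('pics/c3.png',np.hstack([f(S['img'],285,170,50,50,8),f(T['img'],300,150,100,100,4)]))
E
```

```text
[588.5943091  -11.8707569  121.03832181] [-0.20993416  0.37286514 -0.15461231]
```

View pics/c3.png

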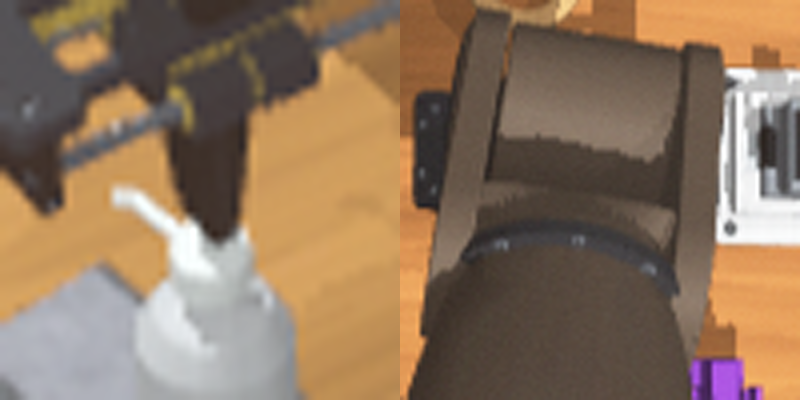

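Tip is now at px (313,200), almost at the cap's centre; cap still up. Continuing.

{"method": "servo_tool", "body": {
  "plan": [
    [0,0,0.002,0,0,0,0],
    [0,0,0,0,0,0,0]
  ]
}}

```text
t: 3.68
eef_pos: [588.7, -11.9, 119.1]
tcp_rot: [3.139, -0.004, 0.019]
ft_force: [-0.0, 0.0, -0.0]
opening: 0.004
```

{"method": "servo_tool", "body": {
  "plan": [
    [0,0,0.002,0,0,0,0],
    [0,0,0,0,0,0,0]
  ]
}}

```text
t: 3.85
eef_pos: [588.8, -11.9, 117.1]
tcp_rot: [3.139, -0.004, 0.019]
ft_force: [-0.4, 0.5, 0.2]
opening: 0.004
```

{"method": "servo_tool", "body": {
  "plan": [
    [0,0,0.0015,0,0,0,0],
    [0,0,0,0,0,0,0]
  ]
}}

```text
t: 4.02
eef_pos: [588.8, -11.9, 115.4]
tcp_rot: [3.139, -0.004, 0.019]
ft_force: [0.7, 0.4, -0.1]
opening: 0.005
```

```bash
python3 - <<'E'
from h import *
S=cam('scene','s4.png');s=env.state()
print(s['eef_pos'],s['ft_force'],s['moment'],s['tau'])
g=lambda p:cv2.cvtColor(cv2.imread(p),6)[192:212,300:325].astype(int)
a=g('pics/s1.png');b=g('pics/s4.png')
for r in range(0,17):print(192+r,a[r,3:18],b[r,3:18])
E
```

```text
[588.90904248 -11.9192399  115.57227287] [-0.51294462  0.03824352  0.25720176] [ 0.04423048  0.0283529  -0.05417416] [-3.66361681e-03 -5.91733503e+01 -2.18311501e+01  3.16109858e-02
 -1.14042379e-01  3.71503165e-04]
192 [162 162 162 163 163 164 164 164 154  96  56  95 115 151 159] [161 161 161 100  53  52  51  53  52  55  56  52  68 159 159]
193 [162 163 163 164 165 164 162 162 161 147 116 144 151 161 162] [161 163 163 109  53  51  51  53  53  55  56  53  77 159 161]
194 [187 165 164 163 163 162 161 160 160 158 151 160 162 163 164] [187 164 163 146  55  51  51  53  53  54  56  53  77 162 163]
195 [243 192 162 160 161 160 160 159 160 161 162 163 164 165 165] [243 191 161 159  72  52  51  53  53  54  56  53  98 164 165]
196 [246 243 209 160 159 159 161 162 164 164 164 165 166 167 166] [246 243 209 160  99  53  52  54  53  54  57  53 109 166 165]
197 [201 241 248 237 168 200 201 231 231 217 213 182 166 167 168] [201 241 247 237 137  55  51  54  53  55  55  54 129 166 167]
198 [158 188 229 253 236 239 239 249 249 244 242 234 196 169 168] [157 187 229 253 233 191  61  53  54  54  56  90 1
[... 591 characters left out ...]
167 167 167 191 231 248 251 237 195 194 196 194 178 161 166]
204 [168 168 160 193 203 218 223 231 228 228 218 197 171 169 181] [168 168 159 193 202 218 222 231 205 196 190 185 170 168 180]
205 [167 169 211 205 192 193 195 202 199 197 185 179 170 189 200] [167 169 211 205 192 192 194 202 199 192 185 178 169 188 200]
206 [169 204 226 220 198 193 193 194 192 189 184 178 168 174 179] [169 204 226 221 197 192 193 194 192 189 184 177 168 173 179]
207 [185 222 226 228 221 191 197 193 191 188 183 170 161 156 154] [185 222 226 227 221 191 196 193 191 187 182 169 160 155 154]
208 [201 226 228 230 231 183 184 184 182 178 177 168 167 166 165] [201 226 227 230 230 182 183 184 182 177 176 168 167 165 165]
```

By pixel geometry the finger's bottom-face centre is about (311,199), so true tip z ≈ 141 with xy on target. The measured z reads about 25 mm low. Contact will calibrate it.

{"method": "servo_tool", "body": {
  "plan": [
    [0,0,0.0025,0,0,0,0],
    [0,0,0,0,0,0,0]
  ]
}}

```text
t: 4.23
eef_pos: [589.0, -11.9, 112.9]
tcp_rot: [3.139, -0.004, 0.019]
ft_force: [0.4, 0.3, 0.2]
opening: 0.007
```

{"method": "servo_tool", "body": {
  "plan": [
    [0,0,0.0015,0,0,0,0],
    [0,0,0,0,0,0,0]
  ]
}}

```text
t: 4.4
eef_pos: [588.9, -12.0, 111.2]
tcp_rot: [3.139, -0.004, 0.019]
ft_force: [-0.5, -0.1, -0.5]
opening: 0.002
```

{"method": "servo_tool", "body": {
  "plan": [
    [0,0,0.0015,0,0,0,0],
    [0,0,0,0,0,0,0]
  ]
}}

```text
t: 4.57
eef_pos: [589.2, -12.0, 109.7]
tcp_rot: [3.139, -0.005, 0.019]
ft_force: [-0.9, -0.5, 2.2]
opening: 0.008
```

{"method": "servo_tool", "body": {
  "plan": [
    [0,0,0.0015,0,0,0,0],
    [0,0,0,0,0,0,0]
  ]
}}

```text
t: 4.73
eef_pos: [589.1, -11.9, 108.5]
tcp_rot: [3.139, -0.005, 0.019]
ft_force: [-0.1, -0.5, 3.5]
opening: 0.003
```

{"method": "servo_tool", "body": {
  "plan": [
    [0,0,0.0015,0,0,0,0],
    [0,0,0,0,0,0,0]
  ]
}}

```text
t: 4.9
eef_pos: [589.2, -12.0, 107.2]
tcp_rot: [3.139, -0.005, 0.019]
ft_force: [-1.9, 0.4, 4.5]
opening: 0.005
```

Contact came at measured z ≈ 110 (true 135), so true z = measured + 25. The force is rising as the spring should; on to the stop.

{"method": "servo_tool", "body": {
  "plan": [
    [0,0,0.0015,0,0,0,0],
    [0,0,0.0015,0,0,0,0],
    [0,0,0.0015,0,0,0,0]
  ]
}}

```text
t: 5.15
eef_pos: [589.4, -12.0, 103.7]
tcp_rot: [3.139, -0.006, 0.019]
ft_force: [-4.9, -0.2, 27.0]
opening: 0.004
```

{"method": "servo_tool", "body": {
  "plan": [
    [0,0,0.0015,0,0,0,0],
    [0,0,0.0015,0,0,0,0]
  ]
}}

```text
t: 5.32
eef_pos: [589.6, -12.0, 103.7]
tcp_rot: [3.138, -0.008, 0.019]
ft_force: [-7.8, 0.1, 22.1]
opening: 0.006
```

The cap hit its stop: z held at 103.7 with 22–27 N, about 6.3 mm of travel. I'll lift off and check that it sprang up.

{"method": "servo_tool", "body": {
  "plan": [
    [0,0,-0.01,0,0,0,0],
    [0,0,-0.02,0,0,0,0],
    [0,0,-0.03,0,0.2,0,0],
    [0,0,-0.03,0,0.2,0,0],
    [0,0,0,0,0,0,0]
  ]
}}

```text
t: 5.73
eef_pos: [588.4, -11.7, 195.8]
tcp_rot: [3.138, -0.013, 0.019]
ft_force: [-0.0, -0.1, 1.5]
opening: 0.008
```

```bash
python3 - <<'E'
from h import *
S=cam('scene','s5.png');s=env.state()
print(s['eef_pos'],s['tcp_rot'],s['ft_force'])
g=lambda p:cv2.cvtColor(cv2.imread(p),6)[195:207,303:318].astype(int)
print(np.abs(g('pics/s1.png')-g('pics/s5.png')))
E
```

```text
[587.5798221  -11.61175473 193.41088824] [ 3.13879866 -0.01053463  0.01879109] [-0.36914472  0.59525386 -1.27899482]
[[ 1  1  0  1  0  1  0  0  0  0  0  0  0  0  1]
 [ 0  0  0  1  1  0  0  0  0  0  0  0  0  1  1]
 [ 0  0  0  0  0  0  0  0  0  0  1  0  0  0  0]
 [ 0  0  0  0  0  0  0  1  0  0  1  1  0  0  0]
 [ 1  1  1  0  0  0  1  0  0  0  0  0  1  1  1]
 [ 0  0  0  1  0  0  1  0  0  0  0  1  0  0  1]
 [ 1  0  0  0  0  0  1  0  0  1  0  0  0  0  0]
 [ 1  1  0  0  0  1  0  0  0  0  0  0 12  1  0]
 [ 0  0  0  0  1  0  1  0  0  0  1  0 12  1  0]
 [ 0  0  0  1  0  1  0  0  1  0  0  1  0  0  0]
 [ 0  0  0  0  0  1  0  1  1  0  0  0  0  0  0]
 [ 0  1  0  1  0  0  1  1  1  0  0  0  0  0  0]]
```

The cap region matches the picture from before the press pixel for pixel, so it sprang right back. Moving over the cassette with the jaws opening.

{"method": "servo_tool", "body": {
  "plan": [
    [0.0048,0.0348,0,0.1,-0.3,0,100],
    [0.0048,0.0348,0,0,-0.3,0,100],
    [0.0048,0.0348,0,0,0,0,100],
    [0.0048,0.0348,0,0,0,0,100],
    [0.0048,0.034,0,0,0,0,100],
    [0,0,0,0,0,0,100],
    [0,0,0,0,0,0,100],
    [0,0,0,0,0,0,100]
  ]
}}

```text
t: 6.45
eef_pos: [613.7, -190.4, 184.4]
tcp_rot: [-3.139, 0.009, 0.022]
ft_force: [0.1, 0.0, -0.3]
opening: 0.509
```

{"method": "servo_tool", "body": {
  "plan": [
    [0.001,-0.005,0.03,-0.1,0.4,0,100],
    [0,0,0.03,0,0,0,100],
    [0,0,0.02,0,0,0,100],
    [0,0,0,0,0,0,100],
    [0,0,0,0,0,0,100],
    [0,0,0,0,0,0,100]
  ]
}}

```text
t: 6.95
eef_pos: [614.0, -179.3, 101.2]
tcp_rot: [-3.14, 0.002, 0.027]
ft_force: [-0.0, 0.4, -0.3]
opening: 0.929
```

```bash
python3 - <<'E'
from h import *
S=cam('scene','s6.png');T=cam('top','t6.png');s=env.state()
print(s['eef_pos'],s['tcp_rot'],s['opening'])
f=lambda i,x,y,w,h,k:cv2.resize(i[y:y+h,x:x+w],None,fx=k,fy=k,interpolation=cv2.INTER_CUBIC)
cv2.imwrite('pics/c6.png',f(S['img'],215,180,100,100,6))
E
```

```text
[ 614.4573451  -179.79525757  102.07770394] [-3.14057695e+00  3.04131265e-04  2.62848071e-02] 0.9845342367548404
```

View pics/c6.png

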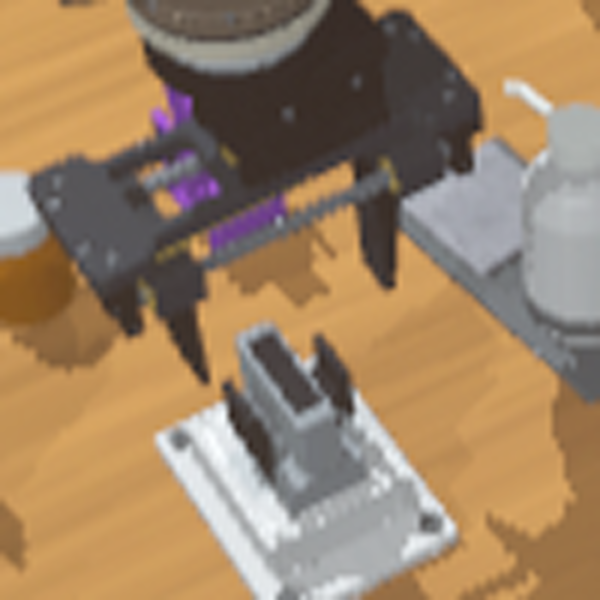

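The fingers straddle the cassette: the tips' near corners are at scene px (249.5,243.7) and (280,228), with the cassette's top between them. Checking the offset numerically.

```bash
python3 - <<'E'
from h import *
S=pickle.load(open('pics/s6.png.pkl','rb'))
for z in(102,120,127,133):print(z,proj(S,(614.5,-179.8,z)),onz(S,(262.8,233.7),z).round(1),onz(S,(249.5,243.7),z).round(1),onz(S,(280,228),z).round(1))
E
```

```text
102 [263.79618986 239.15724989] [ 596.  -173.3  102. ] [ 607.3 -219.3  102. ] [ 603.9 -123.8  102. ]
120 [263.08022275 234.98849248] [ 610.1 -178.4  120. ] [ 621.2 -223.5  120. ] [ 617.9 -129.8  120. ]
127 [262.79744538 233.3424005 ] [ 615.6 -180.4  127. ] [ 626.7 -225.1  127. ] [ 623.3 -132.2  127. ]
133 [262.55308962 231.92014679] [ 620.3 -182.   133. ] [ 631.3 -226.5  133. ] [ 628.  -134.2  133. ]
```

Vision agrees with xy and with the 25 mm z bias. Centring, then descending to measured z ≈ 30 (true tip 55, grasp point 74).

{"method": "servo_tool", "body": {
  "plan": [
    [0.0005,0.0045,0,0,0,0.3,100],
    [0,0,0.02,0,0,0,100],
    [0,0,0.02,0,0,0,100],
    [0,0,0.015,0,0,0,100],
    [0,0,0,0,0,0,100],
    [0,0,0,0,0,0,100]
  ]
}}

```text
t: 7.55
eef_pos: [619.3, -187.2, 53.2]
tcp_rot: [3.137, -0.012, 0.02]
ft_force: [0.1, -0.2, 0.7]
opening: 1.0
```

{"method": "servo_tool", "body": {
  "plan": [
    [-0.004,-0.0015,0.008,0.2,-0.6,0,100],
    [0,0,0.008,0,0,0,100],
    [0,0,0.003,0,0,0,100],
    [0,0,0,0,0,0,100],
    [0,0,0,0,0,0,100]
  ]
}}

```text
t: 7.97
eef_pos: [616.6, -186.8, 36.3]
tcp_rot: [3.139, -0.005, 0.019]
ft_force: [-0.1, 0.3, 0.1]
opening: 1.0
```

{"method": "servo_tool", "body": {
  "plan": [
    [-0.002,-0.0015,0.005,0.1,-0.3,0,100],
    [0,0,0,0,0,0,100],
    [0,0,0,0,0,0,100]
  ]
}}

```text
t: 8.22
eef_pos: [614.8, -185.3, 31.4]
tcp_rot: [3.14, -0.0, 0.019]
ft_force: [0.4, 0.8, 0.7]
opening: 1.0
```

In position. Closing.

{"method": "servo_tool", "body": {
  "plan": [
    [0,0,0,0,0,0,0],
    [0,0,0,0,0,0,0],
    [0,0,0,0,0,0,0],
    [0,0,0,0,0,0,0],
    [0,0,0,0,0,0,0],
    [0,0,0,0,0,0,0]
  ]
}}

```text
t: 8.72
eef_pos: [615.0, -185.2, 31.8]
tcp_rot: [3.14, -0.001, 0.019]
ft_force: [-0.3, -0.9, 0.8]
opening: 0.637
```

{"method": "servo_tool", "body": {
  "plan": [
    [0,0,0,0,0,0,0],
    [0,0,0,0,0,0,0],
    [0,0,0,0,0,0,0],
    [0,0,0,0,0,0,0]
  ]
}}

```text
t: 9.05
eef_pos: [615.2, -185.6, 32.3]
tcp_rot: [3.14, -0.001, 0.019]
ft_force: [-0.4, -0.8, 2.2]
opening: 0.404
```

{"method": "servo_tool", "body": {
  "plan": [
    [0,0,0,0,0,0,0],
    [0,0,0,0,0,0,0],
    [0,0,0,0,0,0,0]
  ]
}}

```text
t: 9.3
eef_pos: [615.1, -185.6, 32.4]
tcp_rot: [3.14, -0.001, 0.019]
ft_force: [-1.2, -0.4, 1.5]
opening: 0.403
```

Stopped at 0.403 (38 mm, near the expected 41 fully pinched). A gentle test lift.

{"method": "servo_tool", "body": {
  "plan": [
    [0,0,-0.002,0,0,0,0],
    [0,0,-0.002,0,0,0,0]
  ]
}}

```text
t: 9.47
eef_pos: [614.6, -185.3, 35.7]
tcp_rot: [3.141, 0.0, 0.019]
ft_force: [0.6, -0.5, -2.5]
opening: 0.398
```

{"method": "servo_tool", "body": {
  "plan": [
    [0,0,-0.002,0,0,0,0],
    [0,0,-0.002,0,0,0,0]
  ]
}}

```text
t: 9.63
eef_pos: [614.2, -185.0, 39.5]
tcp_rot: [3.141, 0.001, 0.019]
ft_force: [-0.9, -0.4, -3.0]
opening: 0.4
```

Lifting freely with about −2.5 to −3 N, which is the cassette's own weight. Continuing straight up.

{"method": "servo_tool", "body": {
  "plan": [
    [0,0,-0.005,0,0,0,0],
    [0,0,-0.006,0,0,0,0],
    [0,0,-0.006,0,0,0,0],
    [0,0,-0.006,0,0,0,0]
  ]
}}

```text
t: 9.97
eef_pos: [614.1, -184.8, 63.8]
tcp_rot: [-3.142, 0.002, 0.019]
ft_force: [0.6, -1.0, -2.4]
opening: 0.404
```

{"method": "servo_tool", "body": {
  "plan": [
    [0,0,-0.01,0,0,0,0],
    [0,0,-0.012,0,0,0,0],
    [0,0,-0.012,0,0,0,0],
    [0,0,-0.012,0,0,0,0],
    [0,0,-0.012,0,0,0,0],
    [0,0,-0.006,0,0,0,0],
    [0,0,0,0,0,0,0],
    [0,0,0,0,0,0,0]
  ]
}}

```text
t: 10.63
eef_pos: [614.2, -184.9, 138.1]
tcp_rot: [3.14, -0.001, 0.019]
ft_force: [-0.3, 0.3, -3.1]
opening: 0.401
```

```bash
python3 - <<'E'
from h import *
S=cam('scene','s7.png');s=env.state()
print({k:np.round(s[k],3).tolist() for k in('t','eef_pos','tcp_rot','ft_force','opening','qvel')})
f=lambda i,x,y,w,h,k:cv2.resize(i[y:y+h,x:x+w],None,fx=k,fy=k,interpolation=cv2.INTER_CUBIC)
cv2.imwrite('pics/c7.png',f(S['img'],200,170,130,120,5))
E
```

```text
{'t': 10.683, 'eef_pos': [614.227, -184.885, 137.952], 'tcp_rot': [3.14, -0.001, 0.019], 'ft_force': [0.463, 0.045, -2.018], 'opening': 0.398, 'qvel': [0.002, 0.013, 0.005, 0.001, -0.005, -0.002]}
```

View pics/c7.png

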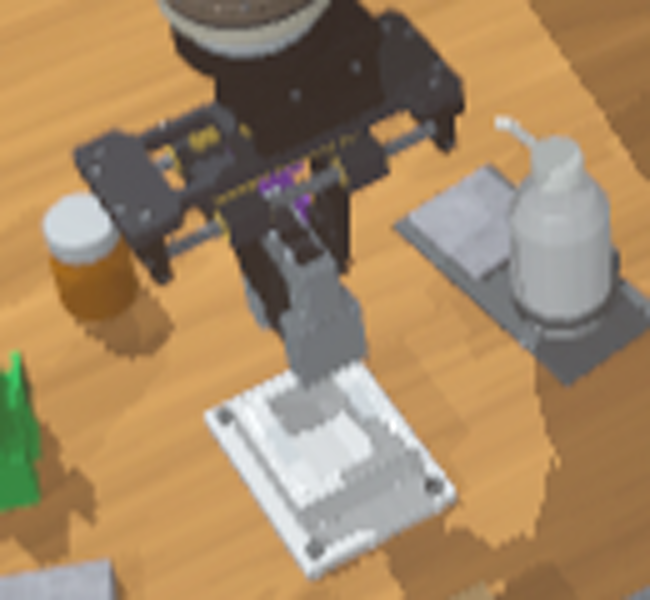

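The cassette hangs upright between the fingers, out of the dock, with its near lower corner at px (262,247); the dock is empty. I'll let it settle, check the foot height and hand in.

{"method": "servo_tool", "body": {
  "plan": [
    [0,0,0,0,0,0,0],
    [0,0,0,0,0,0,0],
    [0,0,0,0,0,0,0],
    [0,0,0,0,0,0,0]
  ]
}}

```text
t: 11.02
eef_pos: [613.3, -184.6, 135.8]
tcp_rot: [3.141, 0.002, 0.019]
ft_force: [0.1, 0.4, -2.8]
opening: 0.404
```

```bash
python3 - <<'E'
from h import *
S=cam('scene','s8.png');s=env.state()
for z in(90,100,110,115,120):print(z,proj(S,(614+32.5,-185-19,z)))
d=cv2.absdiff(S['img'],cv2.imread('pics/s7.png'));print('max change',d[170:290,200:330].max())
d=cv2.absdiff(S['img'],cv2.imread('pics/scene0.png')).max(2)
for n,(x,y) in dict(jar=(217,222),glue=(407,172),blank=(391,198),cap=(312,201)).items():print(n,d[y-8:y+9,x-6:x+7].max(),np.median(d[y-8:y+9,x-6:x+7]))
print({k:np.round(s[k],3).tolist() for k in('t','eef_pos','tcp_rot','ft_force','opening','qvel')})
E
```

```text
90 [261.69919847 253.72511766]
100 [261.28429326 251.47231012]
110 [260.86414917 249.19148738]
115 [260.65208099 248.04040411]
120 [260.43866491 246.88211589]
max change 75
jar 70 3.0
glue 3 2.0
blank 4 2.0
cap 75 43.0
{'t': 11.067, 'eef_pos': [613.241, -184.545, 135.725], 'tcp_rot': [3.141, 0.002, 0.019], 'ft_force': [0.466, 0.088, -2.525], 'opening': 0.401, 'qvel': [0.001, -0.003, -0.002, -0.002, 0.001, 0.001]}
```

```bash
python3 -c "
from h import *
print(env.job_done()); s=env.state(); print(s['t'],s['eef_pos'],s['opening'],s['ft_force'])"
```

```text
the job is handed in; nothing more can be done
None
the job is handed in; nothing more can be done
```

The job is handed in, at about 11 s of the 43 s allowed. No verdict was reported.

- **Cap:** I pressed it to its stop with the shut fingers, about 6 mm of travel ending at 22–27 N. After I lifted off, the camera image of the cap was virtually identical to the one before the press, so it sprang right back up.
- **Cassette:** I pinched both catches and lifted it straight out. My last checks showed it upright and at rest, with its foot about 11 cm above the bench (rails 3.7 cm). The wrist force was steady at about 2.5 N, which is the cassette's own weight.

**Checks that disagreed:**
- **Height reading:** the measured tool height read about 25 mm too low. I saw this in the images, and contact with the cap confirmed it. I allowed for it in the grasp.
- **Jaw opening:** the jaws stopped at 38 mm, not the expected 41 mm for fully pinched catches. The hooks still released cleanly.
- **Other objects:** the blank and the glue bottle showed no change in the images. Around the jar a few pixels differed strongly, which I put down to the gripper or its shadow without checking further. The cap area also looked different in the last picture, most likely from the arm's shadow.

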